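Hold the sprung lid of the drying box just below its balance point

TASK

Find which of the two drying boxes has the red-robed, gold-crowned figure in it, and take that box's sprung lid by its handle: raise it past its balance point, so that you feel the springs take it and the paint fumes are let out, then ease it back and hold it just below the balance point while I look the figure over, so that it would drop shut and keep the dust off if you let go. The program finishes while you are still holding the handle there, with the lid at rest. Keep the lid under control all the way, neither flung up to its stop nor dropped, and leave the other box shut and the figures and everything else on the bench where they are.

Things in the scene. Friction and masses are not known exactly. Their poses are not given: they have to be found in the camera images.
- box_a: Drying box fixed to the bench: white base, clear walls, 220 deep (x) x 260 wide (y) x 115 mm high, under a clear lid. Both boxes look alike. Origin: centre of its underside, on the bench; x points from the front (controls, handle) to the back (hinges), y along its width, z up. Inner floor 40 mm up. The hinge line runs along the top edge of the back wall, 110 mm behind the origin, 115 mm up.
- box_b: Drying box fixed to the bench: white base, clear walls, 220 deep (x) x 260 wide (y) x 115 mm high, under a clear lid. Both boxes look alike. Origin: centre of its underside, on the bench; x points from the front (controls, handle) to the back (hinges), y along its width, z up. Inner floor 40 mm up. The hinge line runs along the top edge of the back wall, 110 mm behind the origin, 115 mm up.
- lid_a (a joint): Angle of box_a's sprung lid, rad: 0 shut, grows as the front rises, stop at 1.5. Aluminium frame with clear panel, 220 x 260 x 16 mm, 0.9 kg with handle. BALANCE POINT at 1.00 (57 degrees): below it the lid sinks shut by itself (1.9 N to lift at the handle when shut, 0.4 N at 0.9), above it the springs drive it up to the stop (0.4 N at 1.1). Hardly any friction.
- lid_b (a joint): Angle of box_b's sprung lid, rad: 0 shut, grows as the front rises, stop at 1.5. Aluminium frame with clear panel, 220 x 260 x 16 mm, 0.9 kg with handle. BALANCE POINT at 1.00 (57 degrees): below it the lid sinks shut by itself (1.9 N to lift at the handle when shut, 0.4 N at 0.9), above it the springs drive it up to the stop (0.4 N at 1.1). Hardly any friction.
- lid_a_handle (a point): Black bow handle on the front of box_a's lid: round bar 12 mm thick, 110 mm long along the box's y, 98 mm clear between its legs, 32 mm clear above the lid. Origin: centre of the bar, 203 mm in front of the hinge line and 54 mm above it when shut (169 mm above the bench). Its axes are the lid's: the box's when shut, turning about y with the lid. The bar can turn between the fingers.
- lid_b_handle (a point): Black bow handle on the front of box_b's lid: round bar 12 mm thick, 110 mm long along the box's y, 98 mm clear between its legs, 32 mm clear above the lid. Origin: centre of the bar, 203 mm in front of the hinge line and 54 mm above it when shut (169 mm above the bench). Its axes are the lid's: the box's when shut, turning about y with the lid. The bar can turn between the fingers.
- lid_a_hinge (a point): Middle of the hinge line of box_a's lid (110 mm behind the box's centre, 115 mm above the bench); its y axis is the hinge line.
- lid_b_hinge (a point): Middle of the hinge line of box_b's lid (110 mm behind the box's centre, 115 mm above the bench); its y axis is the hinge line.
- figure_red: Painted figure in a red robe with a gold crown, 42 mm across the foot, 67 mm tall, 60 g, standing loose on the floor of one of the boxes. Origin: centre of its underside.
- figure_blue: Painted figure in a blue robe with a white head scarf, 42 mm across the foot, 69 mm tall, 60 g, standing loose on the floor of the other box. Origin: centre of its underside.
- glue_can: Yellow can of glue, 84 mm across, 105 mm tall. Origin: centre of its underside.
- dispenser: Grey plastic paint bottle with a white cap, 64 mm across, 170 mm tall. Origin: centre of its underside.
- brush: Paint brush lying on the bench. Origin: under its middle.
- paint_jar: Small brown paint jar with a white lid, 52 mm across, 50 mm tall. Origin: centre of its underside.
- varnish_tin: Small green tin with a pale label, 60 mm across, 45 mm tall. Origin: centre of its underside.
- bowl: Yellow plastic bowl, 110 mm across, 45 mm tall. Origin: centre of its underside.

How it is judged:
On the way:
1. the lid of the box with the red figure, held by its handle, is raised past the balance point (at least 0.06 rad beyond it) (((horizontal distance between figure_red and box_a below 0.1 m and value of joint lid_a above 1.06 rad and contact force between the fingers and lid_a_c6 above 0.1 N) or (horizontal distance between figure_red and box_b below 0.1 m and value of joint lid_b above 1.06 rad and contact force between the fingers and lid_b_c6 above 0.1 N))), for 0.1 s.
At the end, for the whole second after the job is handed in: The lid of the box that contains the red figure is at rest between 0.03 and 0.24 rad below its balance point (0.76 to 0.97 rad), with the gripper's fingers still bearing on its handle; the other lid is shut (below 0.05 rad) (((horizontal distance between figure_red and box_a below 0.1 m and value of joint lid_a between 0.76 and 0.97 rad and velocity of joint lid_a between -0.1 and 0.1 rad/s and contact force between the fingers and lid_a_c6 above 0.1 N and value of joint lid_b below 0.05 rad) or (horizontal distance between figure_red and box_b below 0.1 m and value of joint lid_b between 0.76 and 0.97 rad and velocity of joint lid_b between -0.1 and 0.1 rad/s and contact force between the fingers and lid_b_c6 above 0.1 N and value of joint lid_a below 0.05 rad))); the arm keeps its last pose, push and grip.
It fails at once if a lid flung up against its stop (beyond 1.4 rad) (value of joint any of lid_a, lid_b above 1.4 rad).
It fails at once if a lid flung or dropped (faster than 2 rad/s) (velocity of joint any of lid_a, lid_b above 2 rad/s or velocity of joint any of lid_a, lid_b below -2 rad/s).
It fails at once if the lid of the box with the blue figure opened (beyond 0.15 rad) ((horizontal distance between figure_blue and box_a below 0.1 m and value of joint lid_a above 0.15 rad) or (horizontal distance between figure_blue and box_b below 0.1 m and value of joint lid_b above 0.15 rad)).
It fails at once if a figure moved by more than 10 mm (distance of any of figure_red, figure_blue from where it was at the start of the episode above 0.01 m).
It fails at once if something else on the bench moved by more than 30 mm (distance of any of glue_can, dispenser, brush, paint_jar, varnish_tin, bowl from where it was at the start of the episode above 0.03 m).
It also fails if it takes over 43 s, if anything falls off the work surface, if the arm or the gripper's body presses on something with over 40 N, if the wrist force passes 120 N, or if a joint passes its speed limit or range.

ROBOT

A 6-joint arm with a two-finger parallel gripper is mounted at the origin on the work surface. World frame = base frame: x ahead of the robot, y to its left, z up, the work surface at z = 0. Lengths are in m, angles in rad, forces in N, time in s.
With the tool pointing down it reaches from about 0.375 to 0.9 m from the base axis. Payload 3.1 kg.
Tool frame: the origin (TCP) lies at the very end of the fingers, on their centre line; the grasp point (between the pads) lies 19 mm behind it; z points along the fingers, y is the direction in which the jaws open and shut (so a half turn about z gives the same grasp; the last joint's range is limited). The gripper opens to 85 mm and grips with 20 to 120 N. Pads are 22 mm wide; open, the fingers measure 114 mm over their backs; the gripper's body (76 mm by 85 mm) begins 54 mm behind the grasp point. The pads swing forward as they close: fully open they stand 13 mm farther back than shut.
Start: joints at [-1.333, 0.527, 1.433, -0, 1.181, -0.178], TCP at [0.252, -0.572, 0.198] pointing down, gripper open.
Joint ranges: [-3.08, 3.08], [-0.75, 2.2], [0.22, 2.44], [-1.43, 4.57], [0, 2.65], [-2.85, 2.85]. Speed limits (rad/s): [2.79, 2.79, 3.14, 3.14, 3.14, 3.14].

INTERFACE

Orientations are given as a unit quaternion [x, y, z, w].
In Python, from station import * gives the robot as it stands.
- The arm moves only by the tool jog_arm, never from a script. Its argument "motion" is a list of rows, each a list of 5 numbers: the shift along the world's x, y, z in cm, then the turn about the world's z in degrees, then the closure in counts, from 0 (fully open) to 255 (shut). In form: [[tx, ty, tz, yaw, jaw], ...]. A call has 1 to 10 rows; each row shifts and turns the pose as measured when the row begins; what a row does not reach is not made up. A row lasts 1/12 s, in which the tool goes at most 41.7 mm and 7.16 degrees, less where a joint would pass 70% of its speed; a pose out of reach is approached as far as the arm can. A call with a gripper value outside its range is refused whole. The fingers move at their own pace and stop on an object; "squeeze" is the grip in N (left out, the last holds). Time passes only in rows, so rows that do not move let the fingers close. It gives the time, the measured TCP pose, the force and the opening at its end, in the units of the state.
- sense(): the state, without advancing time (a new reading comes with each control period).
- snapshot(name): name is "side" or "top"; returns a dict with "img" (384x512x3 uint8, red, green, blue), "depth" (384x512 float32, m along the optical axis (not along the pixel's ray), 0 where there is no reading), "intrinsics" (3x3 intrinsics, pixels), "eye" and "attitude" of the camera in the world. Camera axes: x right, y down, z forward; pixel columns grow to the right and rows downward; lengths in m; the calibration is good to about 2 mm. A picture is of the moment at which its call begins.
- sign_off(): hands the job in, once; it reports no verdict.
The state is a dict: "t": time; "q": joint angles; "qd": joint speeds; "tau": joint torques, N m; "tcp_pos": TCP position; "tool_rot": TCP orientation; "force": force on the tool from outside, world axes, zero at the start; "ft_torque": the same for the moment, N m; "finger_gap": opening from 0.0 (shut) to 1.0 (fully open).
Only numpy, scipy, OpenCV 4.12 (cv2) and the standard library are available. Lean on these libraries where they do the work, as an engineer would, in place of code of your own. Each camera call takes 0.05 s, during which the arm holds its last target.

## Working session

There is one attempt and no reset: what is moved stays moved. The work goes in short steps, Python scripts to look and compute and a tool call to move; the robot and the scene stay as the last step left them, time stands still between calls to the robot, and variables do not carry over. Pictures are saved under pics/ and viewed, and the job is handed in when it is done.

Besides the shell and the picture viewer there is one more tool, called after ">>>" as name(argument=value, ...) on one line, values as JSON. jog_arm: Moves the arm, as the interface text tells. Its arguments: {"type":"object","properties":{"motion":{"type":"array","items":{"type":"array","items":{"type":"number"}}},"squeeze":{"type":"number"}},"required":["motion"]}

```bash
mkdir -p pics; python3 - <<'E'
from station import *
import cv2,numpy as np
s=sense();print(s)
for n in("side","top"):
    d=snapshot(n);cv2.imwrite(f"pics/{n}0.png",cv2.resize(d["img"][:,:,::-1],(800,600)))
    np.savez(f"{n}0.npz",**d);print(n,d["intrinsics"],d["eye"],d["attitude"])
E
```

```text
{'t': 0.0, 'q': array([-1.33351771e+00,  5.28482564e-01,  1.43389927e+00, -3.13413148e-05,
        1.18136130e+00, -1.78482335e-01]), 'qd': array([-0.00035283,  0.00090835, -0.00086641,  0.00068531,  0.00020779,
       -0.00053672]), 'tau': array([ 3.35192526e-04, -4.42343867e+01, -1.78023523e+01, -2.32829025e-04,
        8.56814731e-03, -7.31183945e-06]), 'tcp_pos': array([ 0.2522718 , -0.57097743,  0.19732456]), 'tool_rot': array([ 9.78468756e-01,  2.06392193e-01, -4.60900114e-05, -1.07434522e-03]), 'force': array([ 0.21352451,  0.86213702, -0.09703427]), 'ft_torque': array([-0.0254749 , -0.0113952 ,  0.04712112]), 'finger_gap': 1.0011850660683146}
side [[398.63683265   0.         265.7723775 ]
 [  0.         398.63683265 183.2441729 ]
 [  0.           0.           1.        ]] [-0.18099204  0.69388438  1.05841575] [-0.37240153  0.83937013 -0.36544267  0.15240259]
top [[419.29667849   0.         259.16462231]
 [  0.         419.29667849 192.12075506]
 [  0.           0.           1.        ]] [ 0.38502343 -0.01029425  1.33790094] [-0.69894519  0.7126125  -0.03366684  0.05025521]
```

View pics/side0.png

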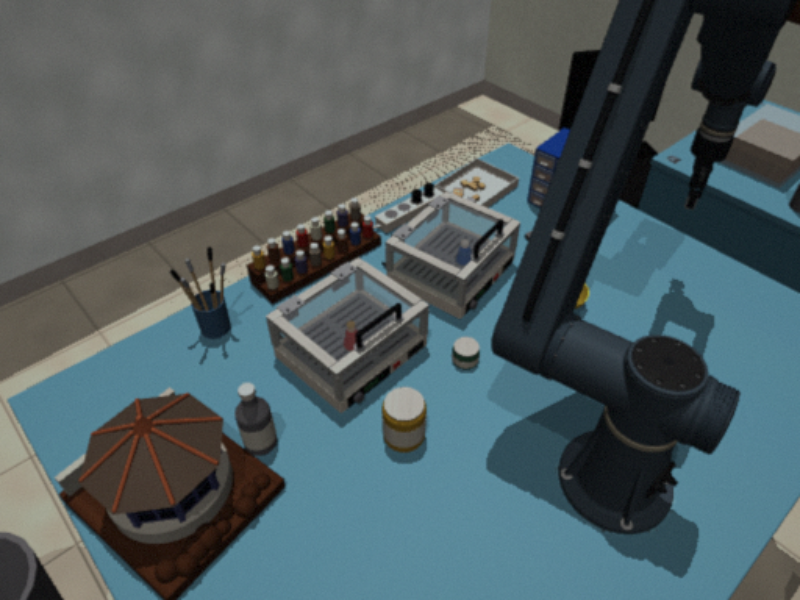

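View pics/top0.png

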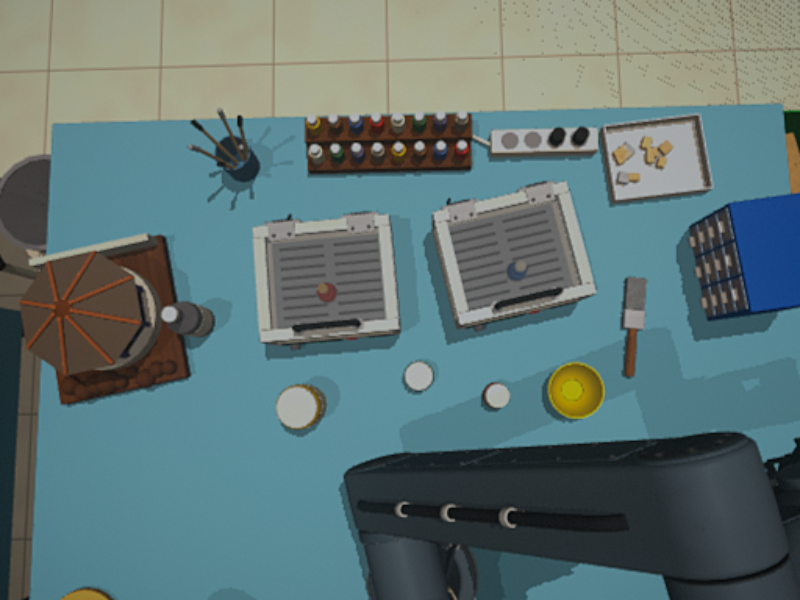

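```bash
cat >h.py <<'E'
import numpy as np,cv2
from scipy.spatial.transform import Rotation as R
def ray(d,u,v,z):
    k=d["intrinsics"];r=R.from_quat(d["attitude"]).as_matrix()
    w=r@np.array([(u-k[0,2])/k[0,0],(v-k[1,2])/k[1,1],1]);e=d["eye"]
    return e+w*(z-e[2])/w[2]
E
python3 - <<'E'
from h import *
for n,box in(("top",(180,200,240,218)),("top",(310,182,370,200)),("side",(222,192,262,226)),("side",(300,138,326,170))):
    d=np.load(n+"0.npz");im=d["img"].astype(int)
    x0,y0,x1,y1=box
    m=np.zeros(im.shape[:2],np.uint8);m[y0:y1,x0:x1]=(im.max(2)<45)[y0:y1,x0:x1]
    nn,l,st,c=cv2.connectedComponentsWithStats(m);i=1+st[1:,4].argmax();print(n,st[i],c[i])
    ys,xs=np.where(l==i)
    P=np.array([ray(d,u,v,.169) for u,v in zip(xs,ys)]);r=cv2.minAreaRect(P[:,:2].astype(np.float32))
    w=np.linalg.svd(P[:,:2]-P[:,:2].mean(0),full_matrices=False)[2][0]
    print(" mean",P.mean(0),"rect",r,"ang",np.degrees(np.arctan2(w[1],w[0])))
    dd=d["depth"][l==i];print(" depth",np.median(dd))
s=np.load("top0.npz")
for nm,(u,v),z in(("redfig",(208,186),.09),("can",(192,260),.105),("dispcap",(112,203),.17),("jar",(267,241),.045),("jar2",(318,253),.05),("bowl",(368,249),.045),
  ("A fl",(167,219),.115),("A fr",(256,212),.115),("A bl",(162,144),.115),("A br",(250,139),.115)):print(nm,ray(s,u,v,z).round(3))
E
```

```text
top [187 205  43   7 137] [208.08029197 207.64233577]
 mean [0.48393553 0.16000085 0.169     ] rect ((0.4835057258605957, 0.16020771861076355), (0.010689363814890385, 0.11833788454532623), 3.501774311065674) ang -86.03393174430167
 depth 1.1719075
top [317 184  43  14 139] [337.89208633 190.22302158]
 mean [ 0.52553797 -0.20437908  0.169     ] rect ((0.5250350832939148, -0.20425070822238922), (0.010339507833123207, 0.12221355736255646), 12.218302726745605) ang -77.6845747168481
 depth 1.1688521
side [228 194  29  29 158] [241.2278481  206.39873418]
 mean [0.47711087 0.17122312 0.169     ] rect ((0.4718390107154846, 0.17223995923995972), (0.033467601984739304, 0.13729262351989746), 5.74245023727417) ang 96.370690297574
 depth 1.2226799
side [303 141  19  25 100] [311.58 151.49]
 mean [ 0.5164691  -0.18818626  0.169     ] rect ((0.5115149021148682, -0.18552452325820923), (0.027168771252036095, 0.15333080291748047), 13.350703239440918) ang 104.57599309235839
 depth 1.419969
redfig [0.556 0.172 0.09 ]
can [0.337 0.217 0.105]
dispcap [0.502 0.432 0.17 ]
jar [ 0.388 -0.003  0.045]
jar2 [ 0.349 -0.156  0.05 ]
bowl [ 0.359 -0.309  0.045]
A fl [0.458 0.289 0.115]
A fr [0.473 0.027 0.115]
A bl [0.682 0.306 0.115]
A br [0.691 0.042 0.115]
```

>>> jog_arm(motion=[[0,0,4,0,0],[0,0,4,0,0],[2,3,1,6,0],[2,3.5,0,6,0],[2,3.5,0,6,0],[2,3.5,0,6,0],[2,3.5,0,6,0],[2,3.5,0,6,0],[2,3.5,0,6,0],[1,4,0,6,0]])

```text
t: 0.93
tcp_pos: [0.4011, -0.2882, 0.285]
tool_rot: [0.803, 0.596, -0.003, -0.002]
force: [0.4, 0.2, 0.5]
finger_gap: 0.998
```

>>> jog_arm(motion=[[1,4,0,4,0],[1,4,0,4,0],[1,4,0,4,0],[1,4,0,4,0],[1,4,0,4,0],[1,4,0,2,0],[1,4,0,0,0],[1,4,0,0,0],[0,4,0,0,0],[0,0,0,0,0]])

```text
t: 1.77
tcp_pos: [0.4769, 0.0849, 0.2826]
tool_rot: [0.664, 0.748, -0.002, -0.004]
force: [0.1, -1.1, -0.6]
finger_gap: 0.999
```

>>> jog_arm(motion=[[0.5,4,0,-3,0],[0.2,3,0,0,0],[0,0.5,-3,0,0],[0,0,0,0,0],[0,0,0,0,0],[0,0,0,0,0]])

```text
t: 2.27
tcp_pos: [0.4827, 0.1587, 0.2516]
tool_rot: [0.682, 0.732, -0.003, -0.004]
force: [-0.5, -0.1, 0.7]
finger_gap: 0.996
```

```bash
python3 - <<'E'
from station import *
import cv2,numpy as np
s=sense();print(s["t"],s["tcp_pos"],s["tool_rot"],s["force"],s["ft_torque"])
a=[]
for n in("side","top"):
    d=snapshot(n);im=d["img"][:,:,::-1]
    a.append(cv2.resize(im[110:270,130:290] if n=="top" else im[90:260,150:360],(400,400)))
cv2.imwrite("pics/v1.png",np.hstack(a))
E
```

```text
2.2667 [0.48273783 0.15869107 0.25158146] [ 0.6817446   0.73156848 -0.00346336 -0.00445752] [-0.47913522 -0.10386393  0.69997309] [ 0.04926108 -0.01273881 -0.01032106]
```

View pics/v1.png

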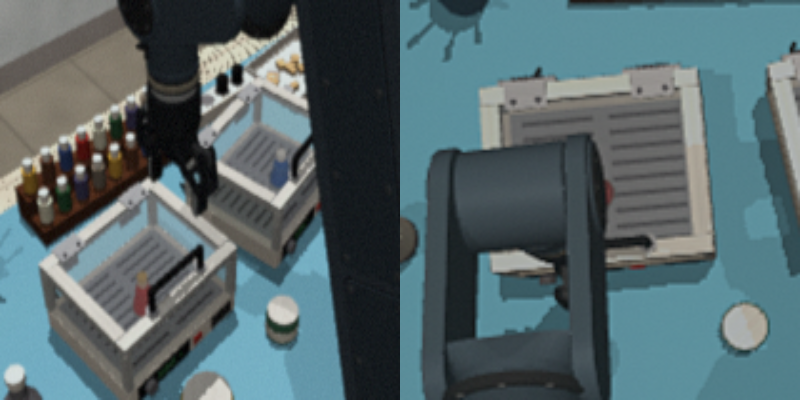

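>>> jog_arm(motion=[[0.1,0.1,-4,0,0],[0,0,-3,0,0],[0,0,-2,0,0],[0,0,-0.7,0,0],[0,0,0,0,0],[0,0,0,0,0]], squeeze=25)

```text
t: 2.87
tcp_pos: [0.4927, 0.1544, 0.1606]
tool_rot: [0.685, 0.728, 0.004, 0.003]
force: [0.5, -0.7, 0.4]
finger_gap: 1.0
```

>>> jog_arm(motion=[[-0.8,0.5,-0.6,0,0],[0,0,0,0,0],[0,0,0,0,0],[0,0,0,0,0]])

```text
t: 3.2
tcp_pos: [0.4873, 0.1596, 0.1586]
tool_rot: [0.686, 0.728, 0.008, 0.006]
force: [-0.4, 1.0, 0.0]
finger_gap: 0.998
```

```bash
python3 - <<'E'
from station import *
import cv2,numpy as np
s=sense();print(s["t"],s["tcp_pos"],s["tool_rot"],s["force"],s["ft_torque"])
d=snapshot("side");im=d["img"][:,:,::-1]
cv2.imwrite("pics/v2.png",cv2.resize(im[90:270,150:330],(600,600)))
E
```

```text
3.2 [0.48725143 0.15964556 0.15856382] [0.68565574 0.72785886 0.00778438 0.00609058] [-0.37076055  1.04076189  0.02681021] [-0.0597491   0.05512992  0.0140799 ]
```

View pics/v2.png

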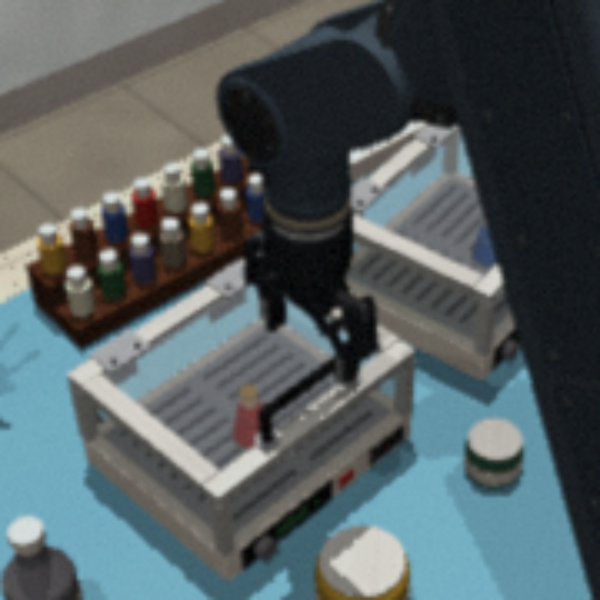

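>>> jog_arm(motion=[[-0.4,0,-0.6,0,0],[-0.1,0,0,0,120],[0,0,0,0,180],[0,0,0,0,230],[0,0,0,0,255],[0,0,0,0,255],[0,0,0,0,255],[0,0,0,0,255]], squeeze=25)

```text
t: 3.92
tcp_pos: [0.4829, 0.16, 0.1531]
tool_rot: [0.685, 0.728, 0.009, 0.007]
force: [-0.4, -0.3, 0.5]
finger_gap: 0.009
```

```bash
python3 - <<'E'
from station import *
import cv2,numpy as np
from h import *
s=sense();print(s["t"],s["tcp_pos"],s["finger_gap"],R.from_quat(s["tool_rot"]).as_matrix().round(3))
a=[]
for n in("side","top"):
    d=snapshot(n);im=d["img"][:,:,::-1];np.savez(n+"3.npz",**d)
    a.append(cv2.resize(im[110:270,130:290] if n=="top" else im[150:250,190:290],(400,400),interpolation=cv2.INTER_CUBIC))
cv2.imwrite("pics/v3.png",np.hstack(a))
E
```

```text
3.9167 [0.48293504 0.16002025 0.15312791] 0.008903762441880939 [[-0.06   0.998  0.023]
 [ 0.998  0.06   0.003]
 [ 0.002  0.023 -1.   ]]
```

View pics/v3.png

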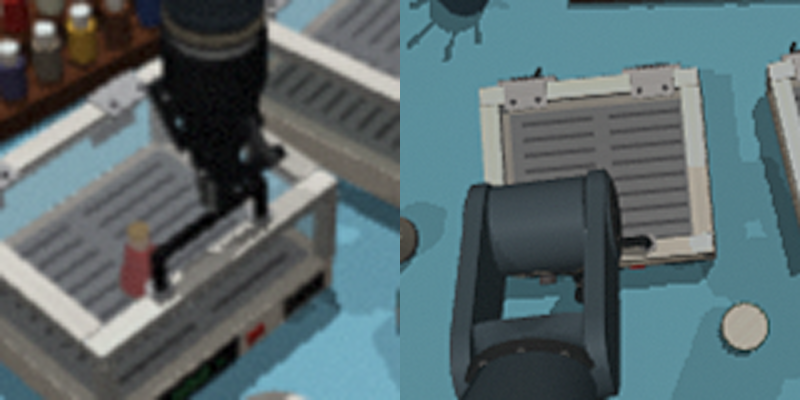

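```bash
python3 - <<'E'
from h import *
for n,box in(("top",(180,200,240,218)),("side",(222,192,262,226))):
    d=np.load(n+"0.npz");im=d["img"].astype(int);k=d["intrinsics"];r=R.from_quat(d["attitude"]).as_matrix()
    x0,y0,x1,y1=box
    for u in range(x0+4,x1,4):
        col=[v for v in range(y0,y1) if im[v,u].max()<60]
        if not col: continue
        o=[]
        for v in col:
            z=d["depth"][v,u];p=d["eye"]+r@(np.array([(u-k[0,2])/k[0,0],(v-k[1,2])/k[1,1],1])*z);o.append((v,*p.round(3)))
        print(n,u,o[0],o[len(o)//2],o[-1])
d=np.load("side3.npz");r=R.from_quat(d["attitude"]).as_matrix();k=d["intrinsics"]
for nm,p in(("tcp",(.483,.160,.153)),("grasp",(.4826,.16,.172)),("bar",(.484,.16,.169)),("end+",(.480,.215,.169)),("end-",(.488,.105,.169))):
    c=r.T@(np.array(p)-d["eye"]);print(nm,(k@c/c[2])[:2])
E
```

```text
top 188 (208, np.float64(0.484), np.float64(0.216), np.float64(0.169)) (210, np.float64(0.478), np.float64(0.215), np.float64(0.176)) (211, np.float64(0.475), np.float64(0.215), np.float64(0.175))
top 192 (208, np.float64(0.484), np.float64(0.205), np.float64(0.173)) (210, np.float64(0.478), np.float64(0.205), np.float64(0.172)) (211, np.float64(0.475), np.float64(0.205), np.float64(0.173))
top 196 (207, np.float64(0.486), np.float64(0.194), np.float64(0.168)) (209, np.float64(0.481), np.float64(0.193), np.float64(0.172)) (210, np.float64(0.478), np.float64(0.193), np.float64(0.173))
top 200 (207, np.float64(0.486), np.float64(0.183), np.float64(0.169)) (209, np.float64(0.48), np.float64(0.182), np.float64(0.171)) (210, np.float64(0.478), np.float64(0.182), np.float64(0.171))
top 204 (207, np.float64(0.486), np.float64(0.172), np.float64(0.169)) (208, np.float64(0.483), np.float64(0.171), np.float64(0.175)) (209, np.float64(0.48), np.float64(0.172), np.float64(0.168))
top 208 (206, np.float64(0.488), np.float64(0.16), np.float64(0.17)) (208, np.float64(0.483), np.float64(0.159), np.f
[... 2292 characters left out ...]
np.float64(0.174)) (216, np.float64(0.47), np.float64(0.144), np.float64(0.11)) (223, np.float64(0.468), np.float64(0.145), np.float64(0.079))
side 254 (194, np.float64(0.488), np.float64(0.11), np.float64(0.174)) (204, np.float64(0.486), np.float64(0.113), np.float64(0.131)) (220, np.float64(0.468), np.float64(0.129), np.float64(0.082))
side 258 (208, np.float64(0.469), np.float64(0.11), np.float64(0.125)) (211, np.float64(0.472), np.float64(0.107), np.float64(0.105)) (216, np.float64(0.472), np.float64(0.107), np.float64(0.081))
tcp [243.07873028 207.01431548]
grasp [243.02227188 202.84614841]
bar [242.75103493 203.27576417]
end+ [229.61294888 212.78381118]
end- [255.27074002 194.21524013]
```

```bash
python3 - <<'E'
from h import *
d=np.load("side3.npz");im=d["img"];k=d["intrinsics"];r=R.from_quat(d["attitude"]).as_matrix()
c=im[180:220,220:270,::-1].astype(float)*2.5
cv2.imwrite("pics/v4.png",cv2.resize(np.clip(c,0,255).astype(np.uint8),(750,600),interpolation=cv2.INTER_NEAREST))
for v in range(186,212,2):
    o=[]
    for u in range(234,256,3):
        z=d["depth"][v,u];p=d["eye"]+r@(np.array([(u-k[0,2])/k[0,0],(v-k[1,2])/k[1,1],1])*z);o.append("%3d,%3d,%3d"%tuple(p*1000))
    print(v," | ".join(o))
E
```

```text
186 502,176,239 | 487,176,251 | 473,176,261 | 458,177,271 | 455,168,268 | 447,164,271 | 437,161,277 | 428,158,281
188 594,107,120 | 492,173,236 | 473,176,252 | 462,174,259 | 463,162,251 | 465,149,241 | 435,163,271 | 426,160,276
190 585,114,122 | 491,174,229 | 481,171,235 | 461,175,252 | 468,158,236 | 460,153,239 | 428,169,272 | 422,163,273
192 577,120,122 | 572,111,120 | 482,170,225 | 468,170,236 | 461,164,237 | 442,169,254 | 428,169,264 | 416,168,273
194 571,125,120 | 562,119,124 | 482,170,217 | 466,171,229 | 453,171,239 | 443,168,245 | 428,169,256 | 487,106,171
196 564,131,121 | 556,125,123 | 481,171,210 | 473,166,213 | 452,172,233 | 441,170,239 | 486,120,172 | 481,111,170
198 555,138,123 | 552,128,118 | 483,170,200 | 473,166,204 | 467,160,205 | 486,132,171 | 483,122,166 | 482,111,160
200 546,145,125 | 543,136,121 | 483,170,191 | 473,167,196 | 468,159,195 | 481,136,169 | 511, 98,120 | 480,112,153
202 542,149,121 | 535,142,122 | 529,134,121 | 471,168,189 | 480,149,170 | 506,115,126 | 495,112,132 | 482,111,142
204 536,154,121 | 529,147,121 | 483,170,173 | 480,162,170 | 508,126,123 | 504,117,120 | 487,119,134 | 482,111,133
206 529,160,121 | 484,182,172 | 479,175,171 | 507,140,124 | 502,132,122 | 495,125,123 | 484,122,130 | 477,115,130
208 485,193,170 | 480,186,169 | 479,174,161 | 501,145,124 | 495,138,123 | 486,133,126 | 477,127,129 | 471,120,129
210 478,199,171 | 477,188,163 | 503,156,120 | 492,153,126 | 484,147,128 | 478,139,127 | 472,132,127 | 468,123,125
```

View pics/v4.png

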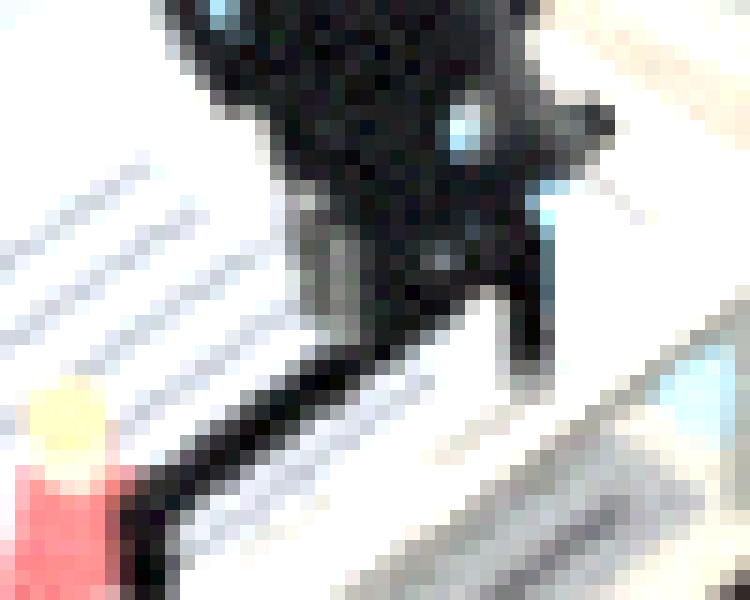

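```bash
python3 - <<'E'
from h import *
d=np.load("side0.npz");r=R.from_quat(d["attitude"]).as_matrix();k=d["intrinsics"]
for z in(.197,.21,.23,.25,.27):
    c=r.T@(np.array((.2523,-.571,z))-d["eye"]);print(z,(k@c/c[2])[:2])
c=d["img"][90:150,410:490,::-1].astype(float)*2
cv2.imwrite("pics/v5.png",cv2.resize(np.clip(c,0,255).astype(np.uint8),(800,600),interpolation=cv2.INTER_NEAREST))
E
python3 -c "
from station import *;s=sense();print(s)"
```

```text
0.197 [437.19041708 135.88197163]
0.21 [438.3087233  132.97939944]
0.23 [440.05645123 128.44315844]
0.25 [441.83806654 123.81896248]
0.27 [443.65456447 119.10422845]
{'t': 4.0167, 'q': array([9.93620166e-02, 4.28072817e-01, 1.78666035e+00, 1.19973031e-03,
       9.03922831e-01, 3.82781220e-02]), 'qd': array([-0.00088396, -0.00031312,  0.00021034, -0.00011145,  0.00067026,
        0.00147479]), 'tau': array([ 4.55120360e-03, -3.55225360e+01, -1.37629849e+01,  2.61984809e-03,
       -7.95214623e-02, -3.06946895e-06]), 'tcp_pos': array([0.48291868, 0.16000486, 0.15312345]), 'tool_rot': array([0.68540506, 0.72807153, 0.00895995, 0.00717372]), 'force': array([ 1.01323531,  0.10181107, -0.38040695]), 'ft_torque': array([-0.04169779,  0.03150153, -0.01819862]), 'finger_gap': -0.004009792929661508}
```

View pics/v5.png

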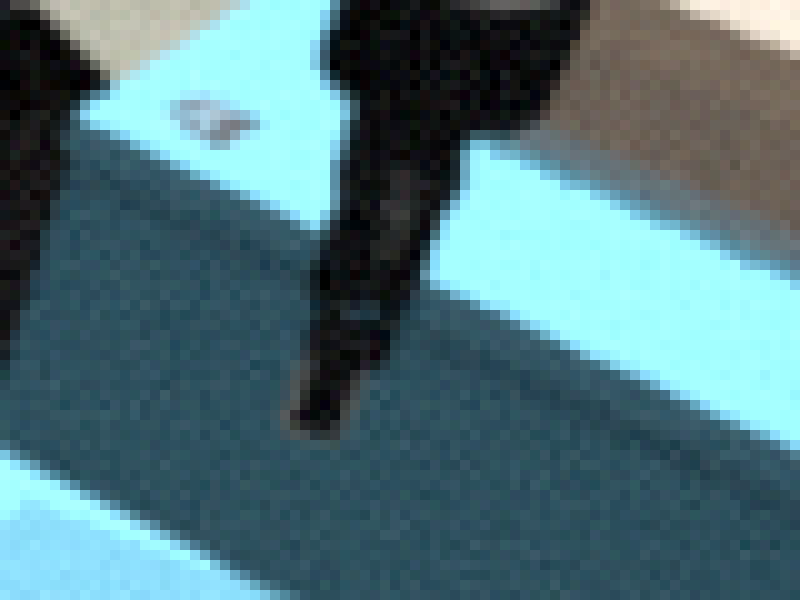

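```bash
python3 - <<'E'
from h import *
for f,us,vs in(("side0.npz",range(436,452,2),range(112,140,2)),("side3.npz",range(238,254,2),range(190,208,1))):
    d=np.load(f);im=d["img"];k=d["intrinsics"];r=R.from_quat(d["attitude"]).as_matrix()
    print(f,list(us))
    for v in vs:
        o=[]
        for u in us:
            z=d["depth"][v,u];p=d["eye"]+r@(np.array([(u-k[0,2])/k[0,0],(v-k[1,2])/k[1,1],1])*z);o.append("%4d,%4d,%4d(%3d)"%(*(p*1000),im[v,u].max()))
        print(v," | ".join(o))
E
python3 - <<'E'
import sys;sys.path.insert(0,'.')
import os;os.chdir('.')
from station import *
from h import *
d=snapshot("side");np.savez("side4.npz",**d)
c=d["img"][180:220,220:270,::-1].astype(float)*2.5
cv2.imwrite("pics/v6.png",cv2.resize(np.clip(c,0,255).astype(np.uint8),(750,600),interpolation=cv2.INTER_NEAREST))
E
```

```text
side0.npz [436, 438, 440, 442, 444, 446, 448, 450]
112  484,-1106, -46( 53) |  471,-1098, -36( 52) |  461,-1096, -30(103) |  255,-540, 310( 77) |  252,-549, 308(  8) |  231,-505, 337(  4) |  225,-506, 340( 13) |  219,-508, 342( 23)
114  477,-1096, -50( 47) |  470,-1103, -49( 51) |  458,-1095, -39( 50) |  250,-531, 309( 23) |  235,-507, 327( 10) |  227,-503, 332( 10) |  222,-505, 334( 19) |  216,-504, 338( 15)
116  473,-1096, -60( 40) |  468,-1108, -62( 38) |  455,-1097, -51( 44) |  246,-527, 305( 10) |  231,-503, 322(  7) |  226,-507, 323(  8) |  221,-509, 325(  9) |  215,-509, 328( 10)
118  473,-1104, -75( 47) |  463,-1103, -70( 45) |  455,-1107, -67( 33) |  242,-524, 300(  1) |  228,-500, 318( 10) |  223,-504, 318( 14) |  218,-508, 319( 10) |  212,-506, 323( 15)
120  468,-1102, -84( 48) |  459,-1103, -80( 48) |  449,-1101, -74( 47) |  231,-497, 309( 16) |  262,-608, 243( 21) |  258,-615, 243( 27) |  215,-506, 314( 10) |  211,-511, 314( 24)
122  464,-1099, -93( 49) |  459,-1112, -95( 49) |  244,-525, 282( 41) |  230,-501, 300(  9) |  228,-513, 296( 14) |  225,-523, 293( 13) |  213,-
[... 4058 characters left out ...]
46, 123(108) |  483, 170, 173( 34) |  480, 165, 172(  7) |  477, 160, 170( 24) |  508, 126, 123( 72) |  507, 119, 118(105) |  499, 117, 124(118) |  487, 119, 134(125)
205  487, 175, 169( 67) |  481, 173, 172(  8) |  480, 165, 168(  4) |  478, 159, 165( 70) |  505, 129, 123(110) |  498, 126, 126( 86) |  498, 118, 120(128) |  488, 118, 128(131)
206  485, 177, 167( 18) |  479, 175, 171( 11) |  479, 166, 164( 27) |  505, 138, 124(101) |  502, 132, 122( 91) |  496, 128, 124(101) |  489, 125, 128(161) |  484, 122, 130(157)
207  481, 181, 169(  6) |  477, 176, 169( 28) |  507, 144, 122( 71) |  502, 140, 124( 99) |  498, 135, 123( 98) |  496, 128, 120(139) |  485, 129, 129(172) |  481, 124, 128(100)
```

View pics/v6.png

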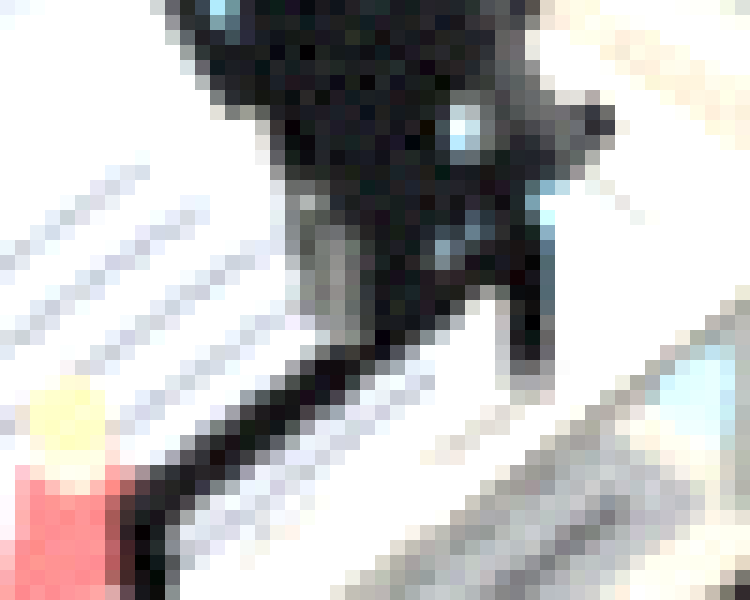

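The picture shows the closed fingertips end just above the bar, near pixel (243,202), at z about 0.187. The reported TCP says 0.153. The starting picture shows the same offset of about 34 mm, so I'll open and go about 34 mm deeper.

>>> jog_arm(motion=[[0,0,0.5,0,0],[0,0,0,0,0],[0,0,0,0,0],[0,0,0,0,0],[0,0,0,0,0],[0,0,0,0,0],[0,0,0,0,0],[0,0,0,0,0]])

```text
t: 4.73
tcp_pos: [0.4831, 0.16, 0.1589]
tool_rot: [0.685, 0.728, 0.009, 0.007]
force: [-0.4, 0.4, 0.0]
finger_gap: 0.999
```

>>> jog_arm(motion=[[0,0,-1,0,0],[0,0,-1,0,0],[0,0,-1,0,0],[0,0,0,0,0],[0,0,0,0,0]])

```text
t: 5.15
tcp_pos: [0.4839, 0.1601, 0.1286]
tool_rot: [0.685, 0.728, 0.01, 0.008]
force: [0.3, -0.2, 0.2]
finger_gap: 0.997
```

>>> jog_arm(motion=[[0,0,-0.6,0,0],[0,0,0,0,100],[0,0,0,0,160],[0,0,0,0,190],[0,0,0,0,210],[0,0,0,0,255],[0,0,0,0,255],[0,0,0,0,255],[0,0,0,0,255]], squeeze=25)

```text
t: 5.9
tcp_pos: [0.4872, 0.1604, 0.1242]
tool_rot: [0.685, 0.728, 0.013, 0.011]
force: [0.9, 0.3, -1.3]
finger_gap: 0.123
```

```bash
cat >look.py <<'E'
import sys
from station import *
from h import *
s=sense();print(s["t"],s["tcp_pos"],s["finger_gap"],s["force"],s["ft_torque"]);print(R.from_quat(s["tool_rot"]).as_matrix().round(3))
a=[];n=sys.argv[1]
for c in("side","top"):
    d=snapshot(c);np.savez(c+n+".npz",**d);im=d["img"][:,:,::-1]
    a.append(cv2.resize(im[110:270,130:290] if c=="top" else im[130:250,170:290],(400,400),interpolation=cv2.INTER_CUBIC))
cv2.imwrite(f"pics/l{n}.png",np.clip(np.hstack(a)*1.6,0,255).astype(np.uint8))
E
python3 look.py 5
```

```text
5.9 [0.48721402 0.16041145 0.12424339] 0.12308375031281452 [ 0.86137734  0.34419541 -1.28152715] [0.02062114 0.0011115  0.10829301]
[[-0.061  0.998  0.033]
 [ 0.998  0.061  0.004]
 [ 0.002  0.033 -0.999]]
```

View pics/l5.png

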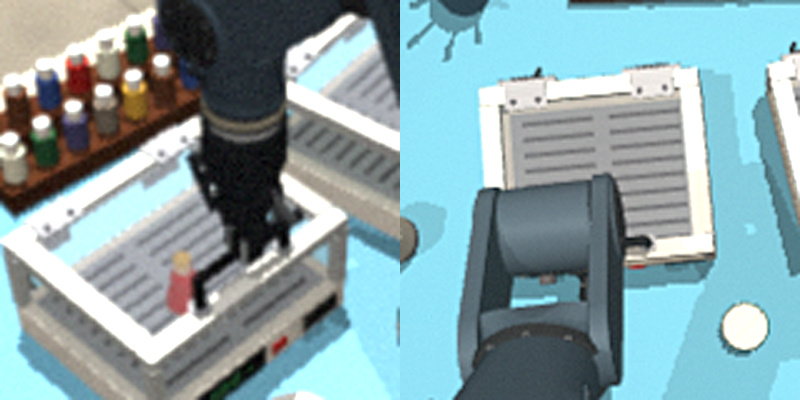

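>>> jog_arm(motion=[[0.3,0.02,1.0,0,255],[0.35,0.02,1.0,0,255],[0.4,0.03,0.97,0,255],[0.45,0.03,0.95,0,255],[0,0,0,0,255]])

```text
t: 6.42
tcp_pos: [0.5005, 0.1614, 0.1621]
tool_rot: [0.685, 0.729, 0.01, 0.008]
force: [0.9, -0.1, -2.7]
finger_gap: 0.13
```

>>> jog_arm(motion=[[0.52,0.03,0.93,0,255],[0.54,0.04,0.9,0,255],[0.58,0.04,0.87,0,255],[0.62,0.04,0.85,0,255],[0.66,0.05,0.82,0,255],[0.69,0.05,0.78,0,255],[0.73,0.05,0.75,0,255],[0.76,0.05,0.72,0,255],[0,0,0,0,255]])

```text
t: 7.17
tcp_pos: [0.5383, 0.1642, 0.22]
tool_rot: [0.685, 0.729, -0.002, -0.003]
force: [0.4, 0.4, -2.9]
finger_gap: 0.124
```

```bash
python3 look.py 6
```

```text
7.1667 [0.53828061 0.16420641 0.21997584] 0.12437379417611406 [ 0.37420682  0.41053754 -2.94532927] [-0.02575784  0.03825177  0.0615473 ]
[[-0.063  0.998 -0.006]
 [ 0.998  0.063  0.001]
 [ 0.002 -0.006 -1.   ]]
```

View pics/l6.png

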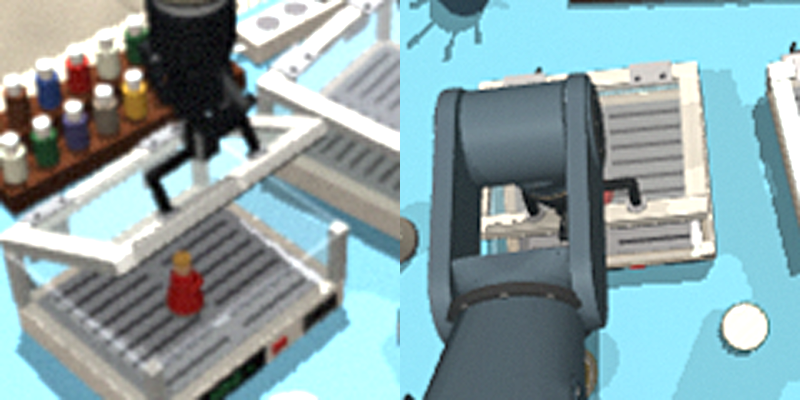

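>>> jog_arm(motion=[[0.76,0.05,0.72,0,255],[0.79,0.05,0.68,0,255],[0.83,0.06,0.64,0,255],[0.86,0.06,0.6,0,255],[0.88,0.06,0.56,0,255],[0.91,0.06,0.52,0,255],[0.93,0.06,0.47,0,255],[0,0,0,0,255]])

```text
t: 7.93
tcp_pos: [0.5919, 0.1681, 0.2618]
tool_rot: [0.684, 0.729, -0.01, -0.01]
force: [1.1, 0.3, -3.7]
finger_gap: 0.122
```

>>> jog_arm(motion=[[0.93,0.06,0.36,0,255],[0.94,0.06,0.33,0,255],[0.96,0.07,0.28,0,255],[0,0,0,0,255]])

```text
t: 8.27
tcp_pos: [0.6189, 0.1701, 0.274]
tool_rot: [0.684, 0.729, -0.011, -0.011]
force: [2.9, 0.7, -5.2]
finger_gap: 0.124
```

```bash
python3 look.py 7
```

```text
8.2667 [0.61893851 0.17013536 0.27398446] 0.1244675795480198 [ 2.88245983  0.69477617 -5.17922701] [ 0.0528313  -0.15696165  0.09918721]
[[-0.064  0.997 -0.032]
 [ 0.998  0.064 -0.001]
 [ 0.001 -0.032 -0.999]]
```

View pics/l7.png

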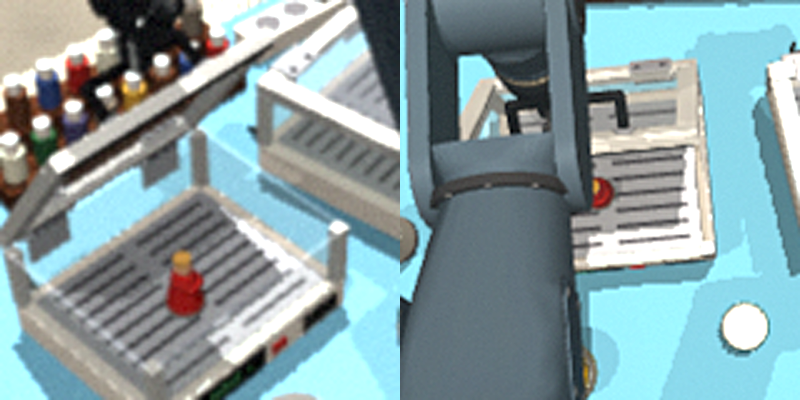

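```bash
cat >bar.py <<'E'
import sys
from h import *
d=np.load(f"top{sys.argv[1]}.npz");im=d["img"].astype(int);k=d["intrinsics"];r=R.from_quat(d["attitude"]).as_matrix()
D=d["depth"];v,u=np.mgrid[0:384,0:512]
P=d["eye"]+(np.stack([(u-k[0,2])/k[0,0],(v-k[1,2])/k[1,1],np.ones_like(D)],-1)*D[...,None])@r.T
# lid right frame rail + right handle portion : points y .03-.075 and z>.135 within box
q=P[(P[...,2]>.128)&(P[...,2]<.36)&(P[...,0]>.47)&(P[...,0]<.71)&(P[...,1]>.03)&(P[...,1]<.075)]
print("rail n",len(q));A=np.c_[q[:,0],np.ones(len(q))]
if len(q)>10:
    c=q-q.mean(0);w=np.linalg.svd(c[:,[0,2]],full_matrices=False)[2][0];print("rail slope angle",np.arctan(w[1]/w[0]),"mean",q.mean(0),"zmax",q[:,2].max())
m=(im.max(2)<60)&(P[...,2]>.15)&(P[...,2]<.36)&(P[...,1]>.09)&(P[...,1]<.135)&(P[...,0]>.47)&(P[...,0]<.71)
b=P[m];print("bar",len(b),np.median(b,0) if len(b) else "")
for p in b[::max(1,len(b)//12)]:print(p.round(3))
E
python3 bar.py 7
```

```text
rail n 457
rail slope angle -0.9551392744047091 mean [0.62457857 0.05670258 0.23921708] zmax 0.307252570160081
bar 108 [0.61062515 0.11599824 0.31012724]
[0.626 0.121 0.313]
[0.623 0.121 0.316]
[0.62  0.121 0.315]
[0.617 0.123 0.319]
[0.615 0.126 0.316]
[0.613 0.114 0.312]
[0.609 0.114 0.309]
[0.604 0.117 0.31 ]
[0.603 0.11  0.302]
[0.598 0.11  0.3  ]
[0.593 0.111 0.298]
[0.568 0.091 0.291]
```

>>> jog_arm(motion=[[0.9,0.06,0.18,0,255],[0.9,0.06,0.16,0,255],[0.9,0.06,0.12,0,255],[0.9,0.06,0.05,0,255],[0,0,0,0,255],[0,0,0,0,255]])

```text
t: 8.87
tcp_pos: [0.6481, 0.1722, 0.2811]
tool_rot: [0.684, 0.729, -0.015, -0.014]
force: [-0.3, -0.1, 1.2]
finger_gap: 0.127
```

```bash
python3 look.py 8; python3 bar.py 8|head -3
```

```text
8.8667 [0.6480584  0.17221094 0.28113234] 0.12746458197352398 [-0.34192951 -0.1055104   1.15743264] [0.01401815 0.1428501  0.04222329]
[[-0.065  0.997 -0.042]
 [ 0.998  0.065 -0.003]
 [-0.    -0.042 -0.999]]
rail n 290
rail slope angle -1.0943237751061965 mean [0.63825957 0.05721005 0.25976506] zmax 0.32115285197549737
bar 97 [0.63764219 0.11790472 0.31960069]
```

View pics/l8.png

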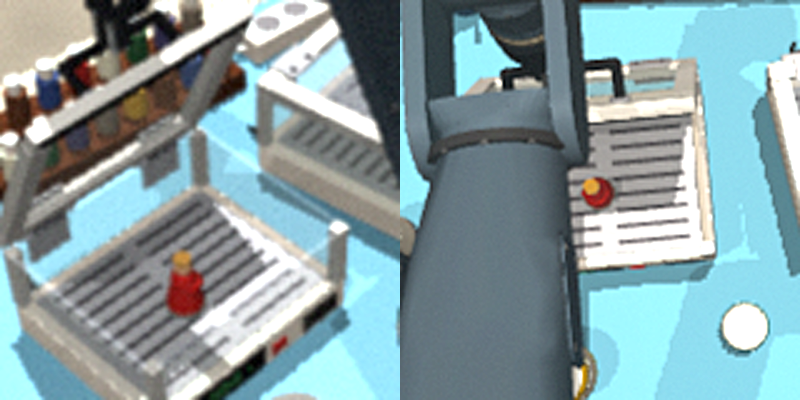

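>>> jog_arm(motion=[[0.6,0.04,0.08,0,255],[0.5,0.03,0.05,0,255],[0,0,0,0,255],[0,0,0,0,255],[0,0,0,0,255]])

```text
t: 9.38
tcp_pos: [0.6579, 0.1729, 0.2826]
tool_rot: [0.684, 0.73, -0.017, -0.015]
force: [0.2, -0.0, 0.0]
finger_gap: 0.128
```

```bash
python3 look.py 9; python3 bar.py 9|head -3
```

```text
9.3833 [0.6579491  0.17293879 0.2826101 ] 0.1283880078390795 [ 0.22961921 -0.01274935  0.00957676] [0.00606016 0.18181371 0.08768291]
[[-0.065  0.997 -0.045]
 [ 0.998  0.065 -0.003]
 [-0.    -0.045 -0.999]]
rail n 236
rail slope angle -1.140361522693913 mean [0.64290668 0.05707708 0.26675731] zmax 0.32463201511460715
bar 97 [0.64716108 0.11850409 0.32062008]
```

>>> jog_arm(motion=[[-0.8,-0.05,-0.1,0,255],[-0.8,-0.05,-0.13,0,255],[-0.8,-0.05,-0.18,0,255],[-0.8,-0.05,-0.22,0,255],[-0.8,-0.05,-0.27,0,255],[-0.8,-0.05,-0.32,0,255],[-0.7,-0.05,-0.34,0,255],[0,0,0,0,255],[0,0,0,0,255],[0,0,0,0,255]])

```text
t: 10.32
tcp_pos: [0.6009, 0.1687, 0.267]
tool_rot: [0.684, 0.73, -0.011, -0.009]
force: [0.4, -0.1, -1.0]
finger_gap: 0.125
```

```bash
python3 look.py 10; python3 bar.py 10|head -3
```

```text
10.3167 [0.60086412 0.16865571 0.2669829 ] 0.1247595759384433 [ 0.38599717 -0.1172981  -0.97588476] [ 0.07037773 -0.30990346  0.08373304]
[[-0.065  0.997 -0.028]
 [ 0.998  0.065 -0.004]
 [-0.002 -0.028 -1.   ]]
rail n 540
rail slope angle -0.8701977004478102 mean [0.61624405 0.05644247 0.23017559] zmax 0.2979626113633136
bar 96 [0.59783009 0.1153433  0.30590619]
```

View pics/l10.png

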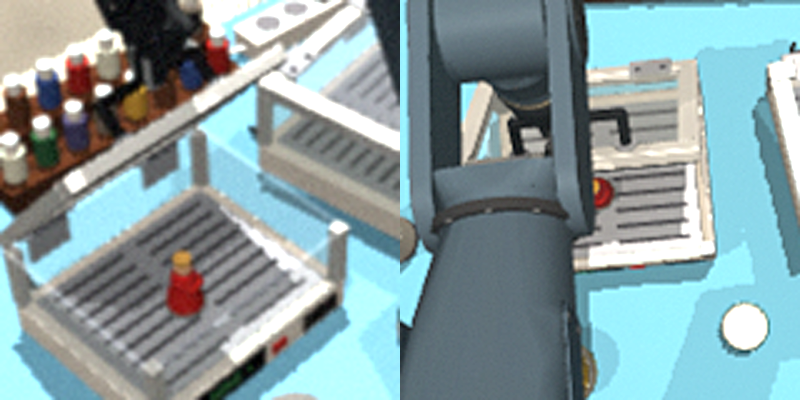

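>>> jog_arm(motion=[[0,0,0,0,255],[0,0,0,0,255],[0,0,0,0,255],[0,0,0,0,255],[0,0,0,0,255],[0,0,0,0,255]])

```text
t: 10.92
tcp_pos: [0.6023, 0.1688, 0.2676]
tool_rot: [0.684, 0.73, -0.011, -0.009]
force: [0.3, -0.5, -0.3]
finger_gap: 0.127
```

```bash
python3 look.py 11; python3 bar.py 11|head -2; python3 -c "
from station import *;print(abs(sense()['qd']).max());sign_off()"
```

```text
10.9167 [0.60225048 0.16878174 0.26761418] 0.1267293871372156 [ 0.30506606 -0.50601653 -0.2735897 ] [ 0.09741193 -0.21012543  0.07559121]
[[-0.065  0.997 -0.028]
 [ 0.998  0.065 -0.003]
 [-0.001 -0.028 -1.   ]]
rail n 534
rail slope angle -0.8772117442608286 mean [0.61696856 0.05658802 0.2305852 ] zmax 0.2973986845386203
0.0028776362724332134
the job is handed in; nothing more can be done
```

The red figure was in the left box, as seen from the robot. I raised that box's lid by its handle past the balance point, then eased it back and handed in while still holding it just below.

- **Raise:** the lid reached about 1.14 rad by the depth image and stayed above 1.06 rad for roughly half a second. The vertical force, which had been the lid's downward pull, briefly turned upward past the balance point (+1.2 N at about 1.09 rad). It read about zero at 1.14 rad, which is within the sensor noise of roughly 1 N.
- **Final hold:** the lid is at about 0.88 rad by both the image and the arm position. The jaws are stopped on the bar (opening 0.127), and joint speeds are below 0.003 rad/s at 10.9 s.
- **Everything else:** the red figure looks upright and in place in the last picture I viewed. I never touched the other box, which looked shut in that picture. I did not measure the positions of the loose items again.

**Checks that failed or disagreed:**
- **First grasp:** it closed on nothing because the fingertips end about 34 mm short of where the reported TCP puts them. The images showed this, so I went deeper and the second grasp held.
- **Lifting arc:** the arm pulled outward on the handle by up to about 6 N near 0.95 rad, because my arc was a few millimetres too wide. I corrected it.

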